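Park the pattern weights heavy end down

TASK

Two pattern weights lie on their rests; each looks the same at both ends but is heavy at one. Feel in the grip which end of each is heavy, then stand both upright, heavy end down, one well centred on each black rubber pad of the plywood board, setting them down gently without dropping them. Leave the pressing block, the oil bottle and the clip tin where they stand.

Things in the scene. Friction and masses are not known exactly. Their poses are not given: they have to be found in the camera images.
- weight_1_center (a point): one of two alike pattern weights: square aluminium tube 32 x 32 mm, 140 mm long over the black domed caps on both ends, 0.3-0.5 kg. This point: its centre, x lengthwise, z up at the start. It balances 38 mm from here towards its heavy end; looks and pose do not tell which end. Heavy end down it stands like a tumbler toy, the other way it topples. Starts level along a rest, underside at 75 mm
- weight_2_center (a point): one of two alike pattern weights: square aluminium tube 32 x 32 mm, 140 mm long over the black domed caps on both ends, 0.3-0.5 kg. This point: its centre, x lengthwise, z up at the start. It balances 38 mm from here towards its heavy end; looks and pose do not tell which end. Heavy end down it stands like a tumbler toy, the other way it topples. Starts level along a rest, underside at 75 mm
- rest_1_top (a point): fixed wooden rest, one weight lies on it. This point: its middle, level with the tops of its two posts, 75 mm above the table, x along the weight. Posts 24 mm wide (narrower than the weight), 14 mm long, middles 54 mm either side of this point, on a base plate 140 x 50 x 8 mm
- rest_2_top (a point): fixed wooden rest, one weight lies on it. This point: its middle, level with the tops of its two posts, 75 mm above the table, x along the weight. Posts 24 mm wide (narrower than the weight), 14 mm long, middles 54 mm either side of this point, on a base plate 140 x 50 x 8 mm
- pad_1 (a point): centre of the top face of one of the two black rubber pads, 80 x 80 mm, 15 mm above the table, z up. The pads lie 150 mm apart on a plywood board 300 x 110 mm, 12 mm thick, fixed to the table
- pad_2 (a point): centre of the top face of one of the two black rubber pads, 80 x 80 mm, 15 mm above the table, z up. The pads lie 150 mm apart on a plywood board 300 x 110 mm, 12 mm thick, fixed to the table
- press_block: bystander: loose dark wooden pressing block, 90 x 55 x 35 mm high; origin at the centre of its underside
- oil_bottle: bystander: loose white bottle with red cap, 56 mm across, 110 mm tall; origin at the centre of its underside
- clip_tin: bystander: loose green tin, 80 mm across, 75 mm tall; origin at the centre of its underside
Mind the look-alikes: they are no part of the job. Leave any pink or yellow look-alike of the part that bears weight_2_center alone.

How it is judged (in metres and radians):
At the end, for the whole second after the job is handed in: Both weights stand upright (within 0.12 rad), which they do only heavy end down, their lower ends on the pads, one weight per pad (either one on either), each within 25 mm of the centre of its pad, released and at rest ((((horizontal distance between weight_1_center and pad_1 below 0.025 m and angle between the x axis of weight_1_center and the z axis of pad_1, either way round below 0.12 rad and z of weight_1_center in the frame of pad_1 between 0.064 and 0.076 m) and (horizontal distance between weight_2_center and pad_2 below 0.025 m and angle between the x axis of weight_2_center and the z axis of pad_2, either way round below 0.12 rad and z of weight_2_center in the frame of pad_2 between 0.064 and 0.076 m)) or ((horizontal distance between weight_1_center and pad_2 below 0.025 m and angle between the x axis of weight_1_center and the z axis of pad_2, either way round below 0.12 rad and z of weight_1_center in the frame of pad_2 between 0.064 and 0.076 m) and (horizontal distance between weight_2_center and pad_1 below 0.025 m and angle between the x axis of weight_2_center and the z axis of pad_1, either way round below 0.12 rad and z of weight_2_center in the frame of pad_1 between 0.064 and 0.076 m))) and linear speed of each of weight_1, weight_2 below 0.02 m/s); the robot touches nothing.
It fails at once if a weight is dropped, toppled or thrown (moves at over 0.35 m/s while not held) ((contact force between weight_1 and the fingers below 0.1 N and linear speed of weight_1 above 0.35 m/s) or (contact force between weight_2 and the fingers below 0.1 N and linear speed of weight_2 above 0.35 m/s)).
It fails at once if the pressing block is moved by more than 15 mm (distance of press_block from where it was at the start of the episode above 0.015 m).
It fails at once if the oil bottle is moved by more than 15 mm (distance of oil_bottle from where it was at the start of the episode above 0.015 m).
It fails at once if the clip tin is moved by more than 15 mm (distance of clip_tin from where it was at the start of the episode above 0.015 m).
It also fails if it takes over 72 s, if anything falls off the work surface, if the arm or the gripper's body presses on something with over 40 N, if the wrist force passes 120 N, or if a joint passes its speed limit or range.

ROBOT

A 6-joint arm with a two-finger parallel gripper is mounted at the origin on the work surface. World frame = base frame: x ahead of the robot, y to its left, z up, the work surface at z = 0. Lengths are in mm, angles in rad, forces in N, time in s.
With the tool pointing down it reaches from about 350 to 875 mm from the base axis. Payload 4.2 kg.
Tool frame: the origin (TCP) lies at the very end of the fingers, on their centre line; the grasp point (between the pads) lies 19 mm behind it (arm.pinch_z is the distance from the TCP to the grasp point, in mm); x points along the fingers, y is the direction in which the jaws open and shut, and the axes are right-handed (so a half turn about x gives the same grasp; the last joint's range is limited). The gripper opens to 85 mm and grips with 20 to 120 N. Pads are 22 mm wide; open, the fingers measure 114 mm over their backs; the gripper's body (76 mm by 85 mm) begins 54 mm behind the grasp point. The pads swing forward as they close: fully open they stand 13 mm farther back than shut.
Start: joints at [-0.939, 0.385, 0.008, 0, -1.194, -0.259], TCP at [227.654, -582.042, 231.312] pointing down, gripper open.
Joint ranges: [-3.14, 3.14], [-1.21, 2.06], [-1.07, 1.41], [-3.16, 2.05], [-2.99, -0.16], [-3.1, 3.1]. Speed limits (rad/s): [2.79, 2.79, 3.14, 3.14, 3.14, 3.14].

INTERFACE

Orientations are given as a unit quaternion [x, y, z, w].
In Python, from bench import arm gives the robot as it stands.
- The arm moves only by the tool drive_tool, never from a script. Its argument "motion" is a list of rows, each a list of 4 numbers: the shift along the tool's x, y, z in mm, then the turn about the tool's x in degrees. In form: [[dx, dy, dz, spin], ...]. A call has 1 to 10 rows; each row shifts and turns the commanded pose from where the row before left it, along the tool's axes as they then stand; what a row does not reach is not made up. A row lasts 1/12 s, in which the tool goes at most 41.7 mm and 7.16 degrees, less where a joint would pass 70% of its speed; a pose out of reach is approached as far as the arm can. A call with a gripper value outside its range is refused whole. "grip" is the finger opening in mm, from 0 to 85.4, set as the call begins (left out, the last holds). The fingers move at their own pace and stop on an object; the grip force is fixed at half the most. Time passes only in rows, so rows that do not move let the fingers close. It gives the time, the measured TCP pose, the force and the opening at its end, in the units of the state.
- arm.read_state(): the state, without advancing time (a new reading comes with each control period).
- arm.get_image(name): name is "scene" or "side" or "wrist"; returns the picture (480x640x3 uint8, red, green, blue); there is no depth.
- arm.calibration(name): a dict with "K" (3x3 intrinsics, pixels), "distortion" ([k1, k2, p1, p2, k3] as OpenCV has them; the pictures are not rectified), "eye" and "attitude" of the camera in the world; the wrist camera has in their place "T_tool_cam" (4x4, takes a point from camera to tool coordinates, whose origin is the TCP and whose axes are the tool frame's). Camera axes: x right, y up, looking along -z (the intrinsics and any distortion apply to the point x, -y, -z); pixel columns grow to the right and rows downward; lengths in mm; the calibration is good to about 2 mm. A picture is of the moment at which its call begins: read the wrist's pose just before it. calibration takes no time and is no camera call.
- arm.job_done(): hands the job in, once; it reports no verdict.
The state is a dict: "clock": time; "joints": joint angles; "joint_vel": joint speeds; "joint_efforts": joint torques, N m; "position": TCP position; "ee_rot": TCP orientation; "contact_force": force on the tool from outside, world axes, zero at the start; "wrist_torque": the same for the moment, N m; "gripper_width": finger opening in mm.
Only numpy, scipy, OpenCV 4.12 (cv2) and the standard library are available. Lean on these libraries where they do the work, as an engineer would, in place of code of your own. Each camera call takes 0.05 s, during which the arm holds its last target. There are 200 camera calls.

## Working session

There is one attempt and no reset: what is moved stays moved. The work goes in short steps, Python scripts to look and compute and a tool call to move; the robot and the scene stay as the last step left them, time stands still between calls to the robot, and variables do not carry over. Pictures are saved under pics/ and viewed, about 8 in all and at most 12, crops included, and the job is handed in when it is done.

Besides the shell and the picture viewer there is one more tool, called after "Emit:" as name([rows], argument=value, ...), one row to a line, values as JSON. drive_tool: Moves the arm, as the interface text tells. Its arguments: {"type":"object","properties":{"motion":{"type":"array"},"grip":{"type":"number"}},"required":["motion"]}

```bash
mkdir -p pics
python3 - <<'E'
from bench import arm
import cv2,numpy as np
s=arm.read_state();print(s)
for n in("scene","side","wrist"):
    im=arm.get_image(n);cv2.imwrite(f"pics/{n}0.png",im[:,:,::-1]);print(n,arm.calibration(n))
print(arm.pinch_z)
E
```

```text
{'clock': 0.0, 'joints': array([-9.39355784e-01,  3.85593350e-01,  6.64505899e-03, -5.25661375e-04,
       -1.19398032e+00, -2.58611929e-01]), 'joint_vel': array([-4.09995239e-04,  9.58381484e-04,  1.52522127e-03, -1.39722041e-03,
        1.63654341e-03,  7.93208350e-05]), 'joint_efforts': array([-4.13047173e-04, -3.92290270e+01,  1.88400489e+01,  4.18612987e+00,
       -4.60226816e-03,  9.41533443e-06]), 'position': array([ 227.48363262, -581.51704439,  230.20293061]), 'ee_rot': array([-0.13023044,  0.69503714,  0.13174006,  0.69469991]), 'contact_force': array([ 0.78837167, -0.22366379,  0.20108809]), 'wrist_torque': array([-0.00886965,  0.0266453 , -0.0045949 ]), 'gripper_width': 85.60442414754557}
scene {'K': array([[476.88496688,   0.        , 313.66990143],
       [  0.        , 476.88496688, 237.54640662],
       [  0.        ,   0.        ,   1.        ]]), 'distortion': array([-0.10497003,  0.        ,  0.        ,  0.        ,  0.        ]), 'eye': array([ 733.75690117, -491.54765351,  841.04269609]), 'attitude': array([0.31626786, 0.07451324, 0.23314311, 0.91655153])}
side
[... 313 characters left out ...]
ttitude': array([-0.01543717,  0.49482111,  0.86816663, -0.03464765])}
wrist {'K': array([[409.23314934,   0.        , 324.8288192 ],
       [  0.        , 409.23314934, 243.9355038 ],
       [  0.        ,   0.        ,   1.        ]]), 'distortion': array([-0.07053107,  0.        ,  0.        ,  0.        ,  0.        ]), 'T_tool_cam': array([[ 4.51199256e-04,  3.02847721e-01, -9.53038853e-01,
        -1.43210407e+02],
       [ 9.99999216e-01, -1.24962665e-03,  7.63372018e-05,
        -1.22925805e-01],
       [-1.16782420e-03, -9.53038140e-01, -3.02848047e-01,
        -7.66821538e+01],
       [ 0.00000000e+00,  0.00000000e+00,  0.00000000e+00,
         1.00000000e+00]])}
18.700000000000003
```

View pics/scene0.png

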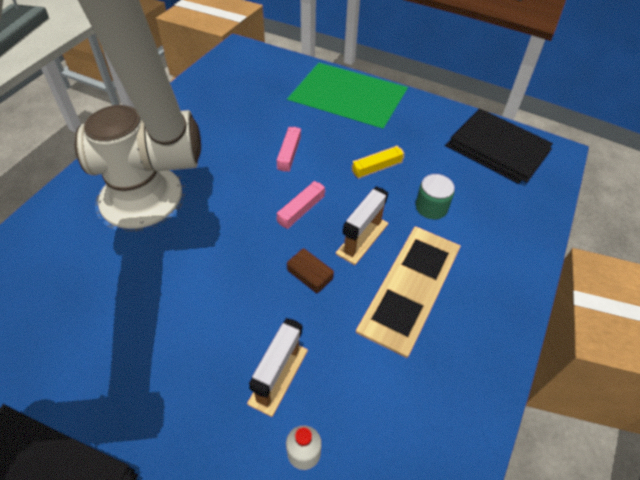

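View pics/side0.png

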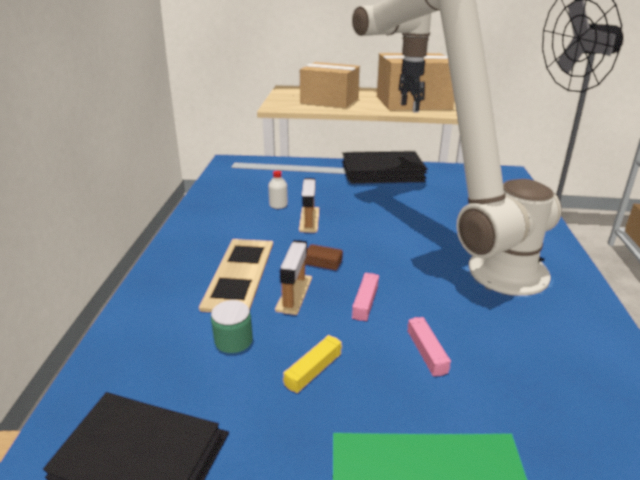

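The real weights are silver with black caps, at scene px (366,212) and (276,358). The look-alikes to ignore are pink at (289,148) and (301,203), and yellow at (378,161). Pads are at (426,258) and (397,312), the block at (310,270), the bottle at (303,447) and the tin at (435,195). Next I'll check this in a close crop and measure.

```bash
cat > h.py <<'E'
from bench import arm
import cv2,numpy as np
from scipy.spatial.transform import Rotation as R
def cam(n,s=None):
    c=arm.calibration(n)
    if n=="wrist":
        s=s or arm.read_state();T=c["T_tool_cam"];Rt=R.from_quat(s["ee_rot"]).as_matrix()
        return c["K"],c["distortion"],Rt@T[:3,3]+s["position"],Rt@T[:3,:3]
    return c["K"],c["distortion"],c["eye"],R.from_quat(c["attitude"]).as_matrix()
def ray(n,px,z,s=None):
    K,d,e,A=cam(n,s)
    u=cv2.undistortPoints(np.float64(px).reshape(-1,1,2),K,d)[:,0]
    D=np.c_[u[:,0],-u[:,1],-np.ones(len(u))]@A.T
    return e+D*((z-e[2])/D[:,2])[:,None]
def proj(n,P,s=None):
    K,d,e,A=cam(n,s);q=(np.float64(P).reshape(-1,3)-e)@A*[1,-1,-1]
    return cv2.projectPoints(q,np.zeros(3),np.zeros(3),K,d)[0][:,0]
def blobs(mask,amin=60):
    cs,_=cv2.findContours(mask.astype(np.uint8),cv2.RETR_EXTERNAL,cv2.CHAIN_APPROX_NONE)
    return [c[:,0] for c in cs if cv2.contourArea(c)>amin]
def rect(n,c,z,s=None):
    p=ray(n,c,z,s)[:,:2];r=cv2.minAreaRect(p.astype(np.float32));b=cv2.boxPoints(r)
    e=[b[1]-b[0],b[2]-b[1]];l=max(e,key=np.linalg.norm)
    return np.round(r[0],1),np.round(sorted(r[1]),1),round(np.degrees(np.arctan2(l[1],l[0]))%180,1)
E
python3 - <<'E'
from h import *
im=cv2.imread("pics/scene0.png");hsv=cv2.cvtColor(im,cv2.COLOR_BGR2HSV);H,S,V=cv2.split(hsv)
def roi(x0,y0,x1,y1):
    m=np.zeros(H.shape,bool);m[y0:y1,x0:x1]=1;return m
board=roi(350,222,470,360)
for nm,m,z in [("pad",board&(V<70),15),("board",board&(H<30)&(V>110),12),("w top",roi(340,180,392,245)&(S<60)&(V>150),107),("w top",roi(245,315,306,405)&(S<60)&(V>150),107),
  ("block",roi(283,245,338,295)&((H<20)|(H>165))&(V<130),35),("tin",roi(412,170,460,220)&(S<60)&(V>110),75),("cap",roi(290,425,316,447)&((H<8)|(H>170))&(S>140),110)]:
    for c in blobs(m,30): print(nm,c.mean(0).round(),*rect("scene",c,z))
im2=cv2.imread("pics/side0.png")
a=cv2.resize(im[170:270,330:430],(400,400));b=cv2.resize(im[310:410,230:330],(400,400))
cv2.imwrite("pics/crop.png",np.hstack([a,b]))
E
```

```text
pad [397. 313.] [668.5  -5.1] [74.7 75.3] 88.5
pad [425. 259.] [672.4 144.5] [74.4 74.7] 88.9
pad [353. 233.] [508.  134.9] [17.9 42.2] 115.6
board [409. 291.] [670.7  68.5] [110.6 303.3] 88.7
board [366. 240.] [534.1 131.7] [ 41.2 141.3] 82.7
w top [366. 208.] [527.2 136.9] [ 33.4 107.3] 84.0
w top [276. 354.] [ 529.5 -226.2] [ 32.8 107.6] 93.2
block [310. 270.] [475.4 -11.2] [61.2 93.5] 166.0
tin [438. 186.] [632.  302.5] [74.4 75.1] 119.3
cap [303. 436.] [ 633.9 -323. ] [23.9 25.1] 118.6
```

View pics/crop.png

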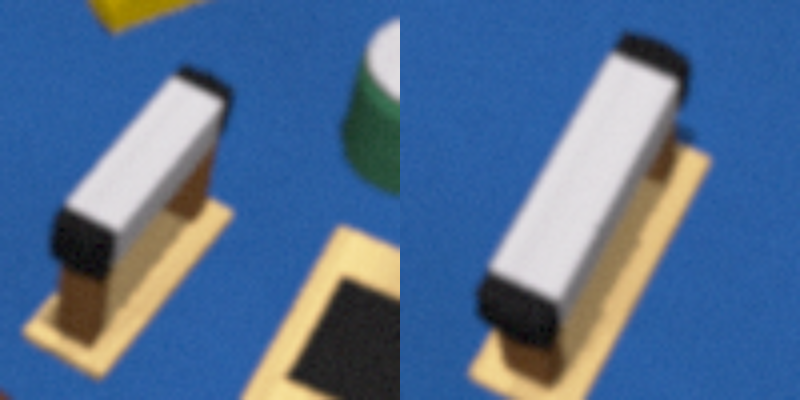

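```bash
cat >> h.py <<'E'
def plan(x,y,z,yaw):
    "tool-frame move to TCP (x,y,z), tool y at yaw deg (mod 180): spin first, then shift along turned axes"
    s=arm.read_state();M=R.from_quat(s["ee_rot"]).as_matrix()
    cur=np.degrees(np.arctan2(M[1,1],M[0,1]));d=(cur-yaw+90)%180-90   # tool x is down: + spin lowers yaw
    M2=M@R.from_euler("x",d,degrees=True).as_matrix()
    print("t",round(s["clock"],2),"pos",s["position"].round(1),"yaw_y",cur.round(1),"j6",s["joints"][5].round(2),"F",s["contact_force"].round(2),"T",s["wrist_torque"].round(3),"w",round(s["gripper_width"],1))
    print(" spin",d.round(1),"shift",(M2.T@(np.array([x,y,z])-s["position"])).round(1),"xaxis",M[:,0].round(3),"zaxis after",M2[:,2].round(3))
E
python3 - <<'E'
from h import *
plan(529.5,-226,180,3.2)
plan(529.5,-226,72,3.2)
E
```

```text
t 0.15 pos [ 227.5 -581.7  230.5] yaw_y 111.4 j6 -0.26 F [-0.49  0.09 -0.21] T [-0.03   0.013 -0.002] w 85.5
 spin -71.8 shift [  50.8 -321.4  338.2] xaxis [-0.001  0.001 -1.   ] zaxis after [-0.056  0.998  0.002]
t 0.15 pos [ 227.5 -581.7  230.5] yaw_y 111.4 j6 -0.26 F [-0.49  0.09 -0.21] T [-0.03   0.013 -0.002] w 85.5
 spin -71.8 shift [ 158.8 -321.5  338. ] xaxis [-0.001  0.001 -1.   ] zaxis after [-0.056  0.998  0.002]
```

Emit:
drive_tool([
  [0,0,0,-7.1],
  [0,0,0,-7.1],
  [0,0,0,-7.1],
  [0,0,0,-7.1],
  [0,0,0,-7.1],
  [0,0,0,-7.1],
  [0,0,0,-7.1],
  [0,0,0,-7.1],
  [0,0,0,-7.1],
  [0,0,0,-7.1],
])

```text
clock: 0.98
position: [227.5, -581.8, 230.8]
ee_rot: [-0.511, 0.488, 0.512, 0.488]
contact_force: [1.1, -1.1, -0.5]
gripper_width: 85.0
```

Emit:
drive_tool([
  [3,-32,33,0],
  [3,-32,33,0],
  [3,-32,33,0],
  [3,-32,33,0],
  [3,-32,33,0],
  [3,-32,33,0],
  [3,-32,33,0],
  [3,-32,33,0],
  [3,-32,33,0],
  [3,-32,33,0],
])

```text
clock: 1.82
position: [505.4, -270.0, 204.0]
ee_rot: [-0.51, 0.49, 0.51, 0.49]
contact_force: [0.6, -0.7, -0.3]
gripper_width: 85.3
```

Run:
```python
from h import *
plan(529.5,-226,72,3.2)
s=arm.read_state()
im=arm.get_image("wrist")[:,:,::-1];cv2.imwrite("pics/w1.png",im)
H,S,V=cv2.split(cv2.cvtColor(np.ascontiguousarray(im),cv2.COLOR_BGR2HSV))
for c in blobs((S<60)&(V>150),300): print(c.mean(0).round(),rect("wrist",c,107,s))
```

```text
t 1.82 pos [ 505.4 -270.   204. ] yaw_y -177.6 j6 0.25 F [ 0.6  -0.67 -0.3 ] T [-0.122 -0.052  0.016] w 85.3
 spin -0.8 shift [132.  -26.5  42.6] xaxis [-0.  0. -1.] zaxis after [-0.056  0.998  0.   ]
[287. 303.] (array([ 528.4, -225.4]), array([ 32. , 107.2]), np.float32(93.4))
[149. 142.] (array([ 611.5, -325.3]), array([46., 51.]), np.float32(1.2))
```

View pics/w1.png

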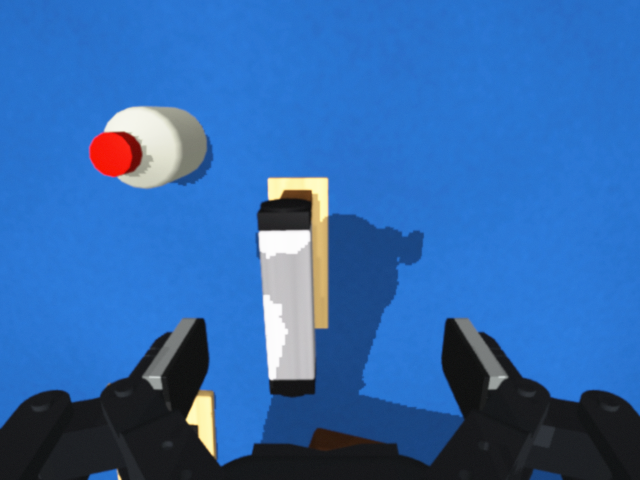

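Emit:
drive_tool([
  [0,-13,21,-0.9],
  [0,-13,21,0],
  [0,0,0,0],
  [25,0,0,0],
  [25,0,0,0],
  [25,0,0,0],
  [25,0,0,0],
  [20,0,0,0],
  [11,0,0,0],
  [0,0,0,0],
])

```text
clock: 2.7
position: [526.4, -228.7, 70.4]
ee_rot: [-0.512, 0.487, 0.516, 0.485]
contact_force: [-0.2, 0.4, -0.7]
gripper_width: 85.5
```

Run:
```python
from h import *
plan(529,-225.7,72,3.3)
```

```text
t 2.7 pos [ 526.4 -228.7   70.4] yaw_y -176.8 j6 0.18 F [-0.2   0.38 -0.72] T [ 0.01  -0.004  0.042] w 85.5
 spin -0.1 shift [-1.6 -2.8  2.8] xaxis [-0.006  0.001 -1.   ] zaxis after [-0.058  0.998  0.002]
```

Emit:
drive_tool([
  [-2,-2.5,3,0],
  [0,0,0,0],
  [0,0,0,0],
])

```text
clock: 2.95
position: [532.2, -225.7, 77.0]
ee_rot: [0.515, -0.485, -0.513, -0.486]
contact_force: [0.4, 0.9, 1.0]
gripper_width: 85.4
```

Emit:
drive_tool([
  [0,0,0,0],
  [0,0,0,0],
  [0,0,0,0],
  [0,0,0,0],
  [0,0,0,0],
  [0,0,0,0],
  [0,0,0,0],
  [0,0,0,0],
], grip=20)

```text
clock: 3.62
position: [530.2, -225.6, 75.6]
ee_rot: [-0.514, 0.486, 0.514, 0.485]
contact_force: [-2.9, 0.1, 5.1]
gripper_width: 31.2
```

Run:
```python
from h import *
plan(529,-225.7,72,3.3)
```

```text
t 3.62 pos [ 530.2 -225.6   75.6] yaw_y -176.7 j6 0.18 F [-2.86  0.09  5.14] T [0.147 1.011 0.139] w 31.2
 spin -0.0 shift [ 3.6  1.2 -0. ] xaxis [-0.001 -0.    -1.   ] zaxis after [-0.058  0.998 -0.   ]
```

Emit:
drive_tool([
  [-3,0,0,0],
  [-3,0,0,0],
  [-2,0,0,0],
  [0,0,0,0],
  [0,0,0,0],
  [0,0,0,0],
  [0,0,0,0],
])

```text
clock: 4.2
position: [530.7, -225.5, 82.8]
ee_rot: [-0.514, 0.486, 0.514, 0.486]
contact_force: [0.1, 0.5, -3.8]
gripper_width: 30.6
```

Run:
```python
from h import *
plan(529,-225.7,72,3.3)
for i in range(6):
    arm.get_image("wrist");s=arm.read_state();print(s["contact_force"].round(2),s["wrist_torque"].round(3))
```

```text
t 4.2 pos [ 530.7 -225.5   82.8] yaw_y -176.7 j6 0.18 F [ 0.12  0.5  -3.84] T [-0.17  -0.005 -0.014] w 30.6
 spin -0.0 shift [10.8  1.7 -0.2] xaxis [-0.  0. -1.] zaxis after [-0.058  0.998  0.   ]
[ 0.08  0.4  -4.21] [-0.189 -0.036  0.017]
[ 0.18 -0.2  -4.57] [-0.219  0.059  0.019]
[-0.09 -0.34 -5.3 ] [-0.12   0.005  0.025]
[-0.12 -0.62 -4.2 ] [-0.2   -0.029  0.035]
[-0.52  0.3  -5.23] [-0.117 -0.     0.012]
[ 0.03  0.18 -3.99] [-0.127  0.014 -0.028]
```

Torque Tx ≈ −0.16 N·m with Fz ≈ −4.4 N puts the balance point about +36 mm along y, so the +y end is heavy. I'll lower it and regrip near the light (−y) end.

Emit:
drive_tool([
  [3,0,0,0],
  [3,0,0,0],
  [1.5,0,0,0],
  [0.5,0,0,0],
  [0,0,0,0],
  [0,0,0,0],
])

```text
clock: 5.0
position: [530.6, -225.5, 75.6]
ee_rot: [-0.514, 0.486, 0.514, 0.485]
contact_force: [-2.5, 2.2, 1.6]
gripper_width: 31.0
```

Emit:
drive_tool([
  [0,0,0,0],
  [0,0,0,0],
  [0,0,0,0],
  [0,0,0,0],
  [0,0,0,0],
  [0,0,0,0],
  [0,0,0,0],
], grip=60)

```text
clock: 5.58
position: [530.9, -225.6, 75.2]
ee_rot: [0.514, -0.486, -0.514, -0.486]
contact_force: [-0.5, 1.2, 0.3]
gripper_width: 60.1
```

Emit:
drive_tool([
  [0,0,-17,0],
  [0,0,-17,0],
  [0,0,-18,0],
  [0,0,0,0],
  [0,0,0,0],
])

```text
clock: 6.0
position: [533.6, -278.0, 74.9]
ee_rot: [-0.514, 0.486, 0.514, 0.486]
contact_force: [-0.8, 0.2, 0.8]
gripper_width: 60.1
```

Emit:
drive_tool([
  [0,0,0,0],
  [0,0,0,0],
  [0,0,0,0],
  [0,0,0,0],
  [0,0,0,0],
  [0,0,0,0],
], grip=20)

```text
clock: 6.5
position: [533.8, -276.9, 75.4]
ee_rot: [-0.514, 0.485, 0.514, 0.485]
contact_force: [0.1, 2.8, 1.6]
gripper_width: 31.6
```

Run:
```python
from h import *
plan(529,-225.7,72,3.3)
```

```text
t 6.5 pos [ 533.8 -276.9   75.4] yaw_y -176.7 j6 0.27 F [0.06 2.78 1.63] T [0.625 0.116 0.15 ] w 31.6
 spin 0.0 shift [ 3.4  1.9 51.4] xaxis [ 0.  0. -1.] zaxis after [-0.058  0.998  0.   ]
```

Emit:
drive_tool([
  [-4,0,0,0],
  [-4,0,0,0],
  [-4,0,0,0],
  [-4,0,0,0],
  [-4,0,0,0],
  [-4,0,0,0],
  [0,0,0,0],
  [0,0,0,0],
  [0,0,0,0],
])

```text
clock: 7.25
position: [533.6, -277.4, 99.0]
ee_rot: [-0.514, 0.486, 0.514, 0.486]
contact_force: [-0.9, 0.4, -4.6]
gripper_width: 31.3
```

Run:
```python
from h import *
plan(529,-225.7,72,3.3)
im=arm.get_image("wrist")[:,:,::-1];im2=arm.get_image("side")[:,:,::-1];im3=arm.get_image("scene")[:,:,::-1]
o=np.zeros((480,800,3),np.uint8);o[:240,:320]=cv2.resize(im,(320,240));o[240:,:320]=cv2.resize(im2[140:260,240:400],(320,240));o[:,320:]=cv2.resize(im3[280:480,180:380],(480,480))
cv2.imwrite("pics/l1.png",o)
```

```text
t 7.25 pos [ 533.6 -277.4   99. ] yaw_y -176.7 j6 0.27 F [-0.87  0.36 -4.56] T [-0.34   0.026 -0.008] w 31.3
 spin -0.0 shift [27.1  1.6 51.8] xaxis [-0.  0. -1.] zaxis after [-0.058  0.998  0.   ]
```

View pics/l1.png

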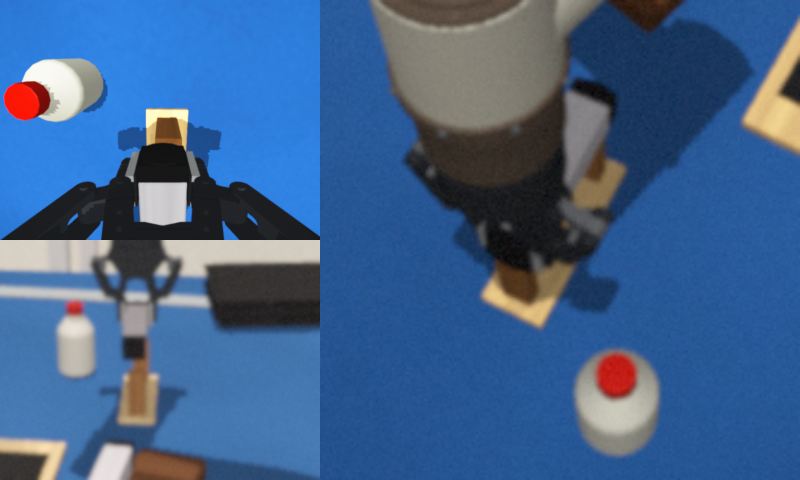

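The weight is hanging from its light end and has drooped partway: the torque says about 33°, and the side view shows the black cap below the grip. I'll lift it briskly so the inertia swings it further while I read the torque.

Emit:
drive_tool([
  [-40,0,0,0],
  [-40,0,0,0],
  [-25,0,0,0],
  [-10,0,0,0],
  [0,0,0,0],
  [0,0,0,0],
  [0,0,0,0],
])

```text
clock: 7.98
position: [532.2, -276.8, 211.1]
ee_rot: [-0.512, 0.486, 0.516, 0.485]
contact_force: [0.5, -0.4, -5.6]
gripper_width: 31.3
```

```bash
cat >> h.py <<'E'
def tilt(d=.089,n=8):
    F=[];T=[]
    for i in range(n):
        arm.get_image("side");s=arm.read_state();F.append(s["contact_force"]);T.append(s["wrist_torque"])
    F=np.mean(F,0);T=np.mean(T,0);l=np.array([-T[1],T[0]])/F[2]
    print("F",F.round(2),"T",T.round(3),"lever mm",(l*1000).round(1),"below horizontal deg",np.degrees(np.arccos(min(1,np.hypot(*l)/d))).round(1))
E
python3 - <<'E'
from h import *
plan(668.5,-5,120,0);tilt()
E
```

```text
t 7.98 pos [ 532.2 -276.8  211.1] yaw_y -176.8 j6 0.27 F [ 0.49 -0.41 -5.63] T [-0.359 -0.034 -0.007] w 31.3
 spin 3.2 shift [  91.  -136.8  271.6] xaxis [-0.005  0.002 -1.   ] zaxis after [0.    1.    0.002]
F [ 0.22 -0.23 -4.6 ] T [-0.391 -0.035  0.015] lever mm [-7.7 85.1] below horizontal deg 16.3
```

Emit:
drive_tool([
  [-40,0,0,0],
  [-40,0,0,0],
  [40,0,0,0],
  [40,0,0,0],
  [-40,0,0,0],
  [-40,0,0,0],
  [40,0,0,0],
  [40,0,0,0],
  [-40,0,0,0],
  [0,0,0,0],
])

```text
clock: 9.22
position: [524.9, -275.8, 246.5]
ee_rot: [-0.507, 0.49, 0.521, 0.481]
contact_force: [3.3, -0.8, 0.9]
gripper_width: 31.2
```

Run:
```python
from h import *
plan(668.5,-5,120,0);tilt()
im=arm.get_image("wrist")[:,:,::-1];im2=arm.get_image("side")[:,:,::-1];im3=arm.get_image("scene")[:,:,::-1]
o=np.zeros((480,800,3),np.uint8);o[:240,:320]=cv2.resize(im,(320,240));o[240:,:320]=cv2.resize(im2[70:190,240:400],(320,240));o[:,320:]=cv2.resize(im3[200:440,150:390],(480,480))
cv2.imwrite("pics/l2.png",o)
```

```text
t 9.22 pos [ 524.9 -275.8  246.5] yaw_y -176.7 j6 0.27 F [ 3.31 -0.78  0.9 ] T [-0.351 -0.837 -0.058] w 31.2
 spin 3.3 shift [ 124.4 -146.5  270.3] xaxis [-0.023  0.004 -1.   ] zaxis after [0.    1.    0.004]
F [ 0.41 -0.29 -3.76] T [-0.279 -0.114 -0.03 ] lever mm [-30.3  74.1] below horizontal deg 25.9
```

View pics/l2.png

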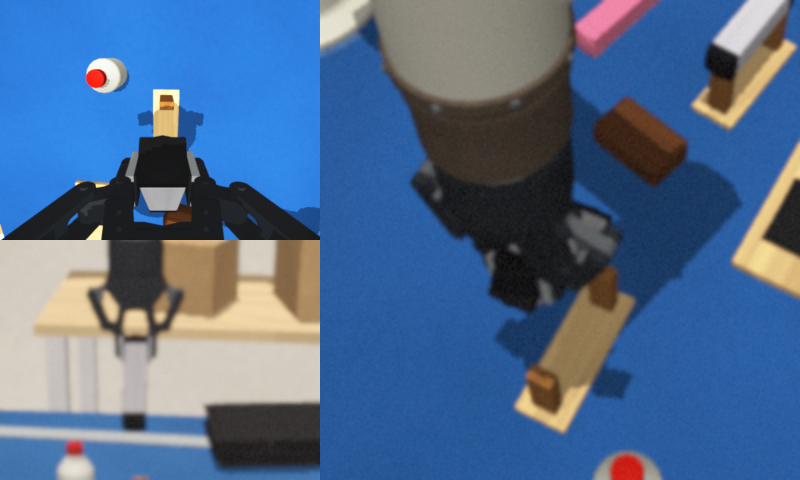

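Run:
```python
from h import *
tilt(n=16)
plan(668.5,-5,120,0)
```

```text
F [ 0.28  0.13 -4.52] T [-0.275 -0.013 -0.01 ] lever mm [-2.9 60.8] below horizontal deg 46.9
t 10.57 pos [ 533.8 -277.4  254.2] yaw_y -176.7 j6 0.27 F [ 0.91 -0.03 -4.14] T [-0.324 -0.     0.039] w 31.1
 spin 3.3 shift [ 134.2 -134.7  272.4] xaxis [ 0. -0. -1.] zaxis after [ 0.  1. -0.]
```

Emit:
drive_tool([
  [40,0,0,0],
  [-40,0,0,0],
  [-40,0,0,0],
  [40,0,0,0],
  [40,0,0,0],
  [-40,0,0,0],
  [-40,0,0,0],
  [40,0,0,0],
  [40,0,0,0],
  [-40,0,0,0],
])

```text
clock: 11.4
position: [507.9, -269.2, 221.6]
ee_rot: [-0.489, 0.497, 0.536, 0.475]
contact_force: [-13.8, 5.3, -20.9]
gripper_width: 30.8
```

Emit:
drive_tool([
  [0,0,0,0],
  [0,0,0,0],
  [0,0,0,0],
  [0,0,0,0],
])

```text
clock: 11.73
position: [535.4, -277.6, 255.8]
ee_rot: [0.515, -0.485, -0.513, -0.487]
contact_force: [-0.5, -0.5, -5.3]
gripper_width: 31.2
```

Run:
```python
from h import *
tilt(n=12)
plan(668.5,-5,120,0)
```

```text
F [ 0.02  0.08 -4.38] T [-0.198  0.011 -0.01 ] lever mm [ 2.6 45.2] below horizontal deg 59.4
t 12.33 pos [ 533.8 -277.4  254.1] yaw_y -176.7 j6 0.27 F [ 0.11 -0.25 -4.46] T [-0.174 -0.005 -0.033] w 31.1
 spin 3.3 shift [ 134.2 -134.7  272.4] xaxis [-0.  0. -1.] zaxis after [0. 1. 0.]
```

Emit:
drive_tool([
  [0,-15,41,0],
  [0,-15,32,0],
  [0,-15,22,0],
  [0,-15,12,0],
  [0,-7,4,0],
  [0,0,0,0],
  [0,0,41,0],
  [0,0,32,0],
  [0,0,22,0],
  [0,0,12,0],
])

```text
clock: 13.17
position: [586.9, -56.7, 254.2]
ee_rot: [-0.514, 0.485, 0.514, 0.485]
contact_force: [-0.5, 0.0, -4.5]
gripper_width: 30.8
```

Emit:
drive_tool([
  [0,0,4,0],
  [0,0,0,0],
  [0,0,0,0],
  [0,0,0,0],
  [0,0,0,0],
])

```text
clock: 13.58
position: [587.4, -55.1, 254.1]
ee_rot: [-0.514, 0.486, 0.514, 0.486]
contact_force: [0.4, 0.2, -4.8]
gripper_width: 31.3
```

Run:
```python
from h import *
tilt(n=12)
plan(668.5,-5,120,0)
```

```text
F [ 0.04  0.08 -4.51] T [-0.155 -0.016 -0.004] lever mm [-3.4 34.4] below horizontal deg 67.1
t 14.18 pos [587.4 -53.8 254.2] yaw_y -176.7 j6 -0.13 F [ 0.18  0.44 -5.15] T [-0.123 -0.031 -0.036] w 31.5
 spin 3.3 shift [134.2 -81.1  48.8] xaxis [-0. -0. -1.] zaxis after [-0.  1. -0.]
```

Emit:
drive_tool([
  [30,0,-25,0],
  [-30,0,25,0],
  [-30,0,25,0],
  [30,0,-25,0],
  [30,0,-25,0],
  [-30,0,25,0],
  [-30,0,25,0],
  [30,0,-25,0],
  [20,0,-15,0],
  [-20,0,15,0],
])

```text
clock: 15.02
position: [581.8, -56.4, 245.0]
ee_rot: [-0.508, 0.492, 0.518, 0.482]
contact_force: [-1.7, -0.0, -7.4]
gripper_width: 30.6
```

Emit:
drive_tool([
  [0,0,0,0],
  [0,0,0,0],
  [0,0,0,0],
  [0,0,0,0],
])

```text
clock: 15.35
position: [587.3, -53.8, 254.0]
ee_rot: [-0.514, 0.486, 0.514, 0.486]
contact_force: [0.3, 0.3, -4.3]
gripper_width: 31.1
```

Run:
```python
from h import *
tilt(n=12)
plan(668.5,-5,120,0)
```

```text
F [-0.11  0.1  -4.26] T [-0.073 -0.015  0.001] lever mm [-3.6 17.1] below horizontal deg 78.7
t 15.95 pos [587.5 -53.9 254.1] yaw_y -176.7 j6 -0.13 F [-0.01  0.11 -3.44] T [-0.029 -0.039  0.039] w 31.0
 spin 3.3 shift [134.1 -81.1  48.9] xaxis [-0.  0. -1.] zaxis after [0. 1. 0.]
```

Emit:
drive_tool([
  [0,-10,3,0],
  [0,-20,7,0],
  [0,-20,7,0],
  [0,-20,7,0],
  [0,-10,4,0],
  [10,0,0,0],
  [25,0,0,0],
  [25,0,0,0],
  [25,0,0,0],
  [18,0,0,0],
])

```text
clock: 16.78
position: [664.1, -21.5, 147.8]
ee_rot: [-0.513, 0.487, 0.515, 0.485]
contact_force: [-0.8, 0.4, -4.9]
gripper_width: 31.0
```

Emit:
drive_tool([
  [10,0,0,0],
  [6,0,0,0],
  [4,0,0,0],
  [2,0,0,0],
  [0,0,0,0],
  [0,0,0,0],
])

```text
clock: 17.28
position: [666.4, -21.3, 130.4]
ee_rot: [0.515, -0.485, -0.514, -0.486]
contact_force: [-0.8, 0.6, -3.3]
gripper_width: 30.8
```

Run:
```python
from h import *
tilt(n=10)
plan(668.5,-2,118,0)
im2=arm.get_image("side")[:,:,::-1];im3=arm.get_image("scene")[:,:,::-1]
cv2.imwrite("pics/p1.png",np.hstack([cv2.resize(im2[180:330,190:340],(400,400)),cv2.resize(im3[200:350,320:470],(400,400))]))
```

```text
F [ 0.18  0.19 -4.46] T [-0.079  0.002  0.001] lever mm [ 0.4 17.8] below horizontal deg 78.5
t 17.78 pos [665.8 -21.4 129.3] yaw_y -176.7 j6 -0.15 F [-0.27 -0.2  -4.62] T [-0.113 -0.062  0.037] w 31.0
 spin 3.3 shift [11.3 -2.7 19.4] xaxis [ 0.  0. -1.] zaxis after [-0.  1.  0.]
```

View pics/p1.png

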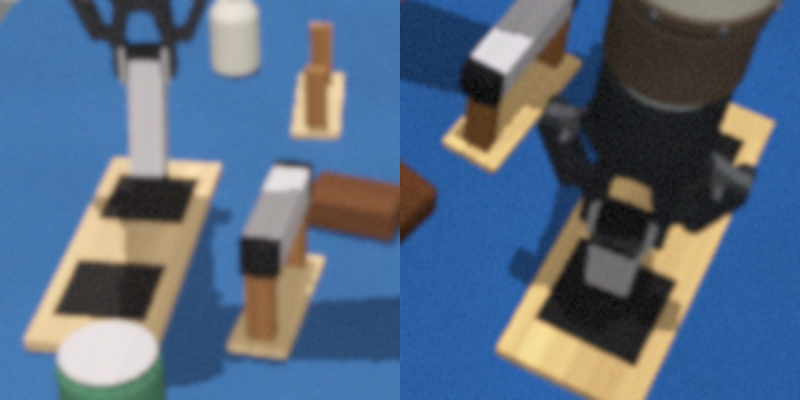

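The weight hangs about 11° off vertical over the near pad, with its black lower cap at the pad centre in the side view. I'll lower it in small steps to contact.

Emit:
drive_tool([
  [2,-2.5,-4,0],
  [2,0,0,0],
  [2,0,0,0],
  [0,0,0,0],
  [0,0,0,0],
  [0,0,0,0],
])

```text
clock: 18.38
position: [668.5, -25.3, 123.1]
ee_rot: [-0.514, 0.486, 0.514, 0.486]
contact_force: [0.4, -0.2, -4.5]
gripper_width: 31.1
```

Emit:
drive_tool([
  [2,0,0,0],
  [0,0,0,0],
  [0,0,0,0],
  [0,0,0,0],
])

```text
clock: 18.72
position: [668.5, -25.2, 121.2]
ee_rot: [0.514, -0.486, -0.514, -0.486]
contact_force: [-0.3, -0.2, -3.3]
gripper_width: 30.8
```

Emit:
drive_tool([
  [2,0,0,0],
  [0,0,0,0],
  [0,0,0,0],
  [0,0,0,0],
])

```text
clock: 19.05
position: [668.4, -25.2, 119.1]
ee_rot: [-0.514, 0.486, 0.514, 0.486]
contact_force: [0.3, 0.1, -5.2]
gripper_width: 31.4
```

Run:
```python
from h import *
tilt(n=8)
plan(668.5,-2,118,0)
```

```text
F [-0.07  0.47 -4.17] T [-0.094 -0.008 -0.014] lever mm [-1.8 22.6] below horizontal deg 75.3
t 19.45 pos [668.5 -25.2 119.2] yaw_y -176.7 j6 -0.15 F [ 0.19  0.4  -4.35] T [-0.108 -0.005  0.008] w 31.1
 spin 3.3 shift [ 1.2 -0.  23.2] xaxis [ 0.  0. -1.] zaxis after [-0.  1.  0.]
```

Almost in contact. I'll step down 1 mm at a time.

Emit:
drive_tool([
  [1.5,0,0,0],
  [0,0,0,0],
  [0,0,0,0],
  [0,0,0,0],
])

```text
clock: 19.78
position: [668.4, -25.3, 117.6]
ee_rot: [-0.514, 0.486, 0.514, 0.486]
contact_force: [-0.2, -0.6, -4.2]
gripper_width: 30.9
```

Emit:
drive_tool([
  [1.5,0,0,0],
  [0,0,0,0],
  [0,0,0,0],
  [0,0,0,0],
])

```text
clock: 20.12
position: [668.7, -25.3, 116.8]
ee_rot: [0.514, -0.485, -0.514, -0.486]
contact_force: [-0.9, -0.5, -1.2]
gripper_width: 31.0
```

Emit:
drive_tool([
  [1,0,0,0],
  [0,0,0,0],
  [0,0,0,0],
  [0,0,0,0],
])

```text
clock: 20.45
position: [668.8, -25.4, 116.5]
ee_rot: [0.515, -0.485, -0.514, -0.486]
contact_force: [-2.6, -0.6, 5.4]
gripper_width: 30.8
```

Run:
```python
from h import *
tilt(n=8)
plan(668.5,-2,118,0)
```

```text
F [-2.39 -0.39  5.87] T [-0.097  0.899  0.043] lever mm [-153.4  -16.5] below horizontal deg 0.0
t 20.85 pos [668.8 -25.4 116.5] yaw_y -176.7 j6 -0.15 F [-2.96 -0.88  5.61] T [-0.038  0.861  0.058] w 31.3
 spin 3.3 shift [-1.5  0.3 23.4] xaxis [ 0.001 -0.    -1.   ] zaxis after [ 0.  1. -0.]
```

Emit:
drive_tool([
  [0,0,4,0],
  [-0.5,0,4,0],
  [-0.5,0,4,0],
  [0,0,4,0],
  [-0.5,0,4,0],
  [0,0,0,0],
  [0,0,0,0],
  [0,0,0,0],
])

```text
clock: 21.52
position: [667.5, -4.3, 116.6]
ee_rot: [-0.514, 0.485, 0.514, 0.486]
contact_force: [0.2, 1.1, 2.3]
gripper_width: 31.5
```

Run:
```python
from h import *
tilt(n=6)
plan(668.5,-2,118,0)
```

```text
F [0.23 0.83 1.9 ] T [ 0.399 -0.161 -0.03 ] lever mm [ 85.  210.4] below horizontal deg 0.0
t 21.82 pos [667.5  -4.7 116.6] yaw_y -176.7 j6 -0.18 F [0.45 0.87 1.6 ] T [ 0.682 -0.203 -0.003] w 31.1
 spin 3.3 shift [-1.4 -1.   2.7] xaxis [ 0.001  0.001 -1.   ] zaxis after [-0.     1.     0.001]
```

Emit:
drive_tool([
  [-3,0,0,0],
  [-3,0,0,0],
  [0,0,0,0],
  [0,0,0,0],
  [0,0,0,0],
])

```text
clock: 22.23
position: [666.6, -5.5, 121.8]
ee_rot: [-0.513, 0.486, 0.514, 0.485]
contact_force: [-0.3, 1.3, -4.7]
gripper_width: 31.4
```

Run:
```python
from h import *
tilt(n=12)
plan(668.5,-2,118,0)
```

```text
F [ 0.16  0.14 -4.44] T [-0.08  -0.022 -0.004] lever mm [-5.  17.9] below horizontal deg 77.9
t 22.83 pos [667.3  -5.3 122.7] yaw_y -176.7 j6 -0.18 F [ 0.68 -0.32 -4.33] T [-0.062 -0.008  0.002] w 31.0
 spin 3.3 shift [ 4.7 -1.2  3.3] xaxis [ 0.  0. -1.] zaxis after [-0.  1.  0.]
```

The weight slid rather than rotating, because the press was too light. I'll move back and press harder before the arc.

Emit:
drive_tool([
  [0,-0.5,-8,0],
  [0,-0.5,-8,0],
  [0,0,-8,0],
  [3,0,0,0],
  [3,0,0,0],
  [1,0,0,0],
  [1,0,0,0],
  [1,0,0,0],
  [0,0,0,0],
  [0,0,0,0],
])

```text
clock: 23.67
position: [670.0, -29.9, 116.5]
ee_rot: [0.515, -0.485, -0.514, -0.485]
contact_force: [-3.7, -2.0, 7.3]
gripper_width: 31.3
```

Run:
```python
from h import *
plan(668.5,-2,118,0)
```

```text
t 23.67 pos [670.  -29.9 116.5] yaw_y -176.7 j6 -0.14 F [-3.65 -2.04  7.34] T [-0.941  1.208  0.055] w 31.3
 spin 3.3 shift [-1.5  1.5 27.9] xaxis [ 0.001 -0.002 -1.   ] zaxis after [ 0.     1.    -0.002]
```

Emit:
drive_tool([
  [2,0.5,0,0],
  [1,0.5,0,0],
  [0,0,5,0],
  [0,0,5,0],
  [-0.5,0,5,0],
  [-0.5,0,5,0],
  [-0.5,0,4,0],
  [0,0,2,0],
  [0,0,0,0],
  [0,0,0,0],
])

```text
clock: 24.5
position: [668.6, -4.7, 116.8]
ee_rot: [0.516, -0.485, -0.513, -0.485]
contact_force: [-2.6, -4.2, 12.0]
gripper_width: 31.1
```

Run:
```python
from h import *
plan(668.5,-2,118,0)
```

```text
t 24.5 pos [668.6  -4.7 116.8] yaw_y -176.6 j6 -0.18 F [-2.59 -4.23 12.01] T [-1.755  1.171 -0.026] w 31.1
 spin 3.4 shift [-1.2  0.1  2.7] xaxis [ 0.004 -0.003 -1.   ] zaxis after [ 0.     1.    -0.003]
```

Emit:
drive_tool([
  [-3,0,0,0],
  [-3,0,0,0],
  [-1,0,0,0],
  [0,0,0,0],
  [0,0,0,0],
  [0,0,0,0],
])

```text
clock: 25.0
position: [666.8, -3.0, 118.3]
ee_rot: [-0.514, 0.486, 0.514, 0.485]
contact_force: [-0.3, 0.3, -4.7]
gripper_width: 30.8
```

Run:
```python
from h import *
tilt(n=10)
plan(668.5,-2,118,0)
```

```text
F [-0.08 -0.03 -4.47] T [ 0.003 -0.006 -0.003] lever mm [-1.3 -0.7] below horizontal deg 89.1
t 25.5 pos [667.2  -3.3 119.2] yaw_y -176.7 j6 -0.18 F [ 0.1   0.24 -4.19] T [-0.002  0.022  0.016] w 31.0
 spin 3.3 shift [ 1.2 -1.3  1.3] xaxis [ 0.  0. -1.] zaxis after [-0.  1.  0.]
```

It's upright now, with a lever of about 0. I'll lower to touch and release.

Emit:
drive_tool([
  [1,-1,0,0],
  [0.7,0,0,0],
  [0,0,0,0],
  [0,0,0,0],
  [0,0,0,0],
])

```text
clock: 25.92
position: [668.2, -3.2, 117.4]
ee_rot: [-0.514, 0.486, 0.514, 0.486]
contact_force: [0.3, 0.0, -3.2]
gripper_width: 31.1
```

Run:
```python
from h import *
tilt(n=4);plan(668.5,-2,118,0)
```

```text
F [-0.32 -0.21 -4.42] T [ 0.005 -0.011 -0.006] lever mm [-2.4 -1.2] below horizontal deg 88.3
t 26.12 pos [668.2  -3.2 117.5] yaw_y -176.7 j6 -0.18 F [-0.76  0.25 -4.77] T [-0.012  0.017 -0.002] w 31.2
 spin 3.3 shift [-0.5 -0.3  1.2] xaxis [ 0.  0. -1.] zaxis after [-0.  1.  0.]
```

Emit:
drive_tool([
  [0.7,0,0,0],
  [0,0,0,0],
  [0,0,0,0],
])

```text
clock: 26.37
position: [668.3, -3.2, 117.0]
ee_rot: [0.514, -0.485, -0.514, -0.486]
contact_force: [-0.1, 0.0, -3.2]
gripper_width: 31.5
```

Emit:
drive_tool([
  [0.7,0,0,0],
  [0,0,0,0],
  [0,0,0,0],
])

```text
clock: 26.62
position: [668.4, -3.2, 116.9]
ee_rot: [0.514, -0.485, -0.514, -0.486]
contact_force: [-1.7, -0.7, 1.3]
gripper_width: 31.1
```

Run:
```python
from h import *
tilt(n=4);plan(668.5,-2,118,0)
```

```text
F [-1.74  0.05  1.88] T [ 0.102  0.668 -0.018] lever mm [-355.8   54.6] below horizontal deg 0.0
t 26.82 pos [668.4  -3.2 116.9] yaw_y -176.7 j6 -0.18 F [-1.78  0.32  2.54] T [ 0.103  0.743 -0.013] w 31.3
 spin 3.3 shift [-1.1 -0.1  1.2] xaxis [ 0.001 -0.    -1.   ] zaxis after [ 0.  1. -0.]
```

Emit:
drive_tool([
  [0,0,0,0],
  [0,0,0,0],
  [0,0,0,0],
  [0,0,0,0],
  [0,0,0,0],
  [0,0,0,0],
  [-5,0,0,0],
  [-15,0,0,0],
  [-30,0,0,0],
  [-35,0,0,0],
], grip=85)

```text
clock: 27.65
position: [666.9, -3.4, 200.0]
ee_rot: [-0.513, 0.487, 0.515, 0.484]
contact_force: [-0.3, 0.1, 0.5]
gripper_width: 85.0
```

Run:
```python
from h import *
im2=arm.get_image("side")[:,:,::-1];im3=arm.get_image("scene")[:,:,::-1]
plan(527.2,137,76,-6)
cv2.imwrite("pics/r1.png",np.hstack([cv2.resize(im2[150:330,170:350],(400,400)),cv2.resize(im3[180:360,320:500],(400,400))]))
```

```text
t 27.75 pos [672.   -3.2 209.1] yaw_y -176.7 j6 -0.18 F [0.45 0.41 0.5 ] T [ 0.036 -0.093  0.022] w 84.9
 spin 9.3 shift [131.1 160.5 124.1] xaxis [ 0.014  0.    -1.   ] zaxis after [0.105 0.995 0.002]
```

View pics/r1.png

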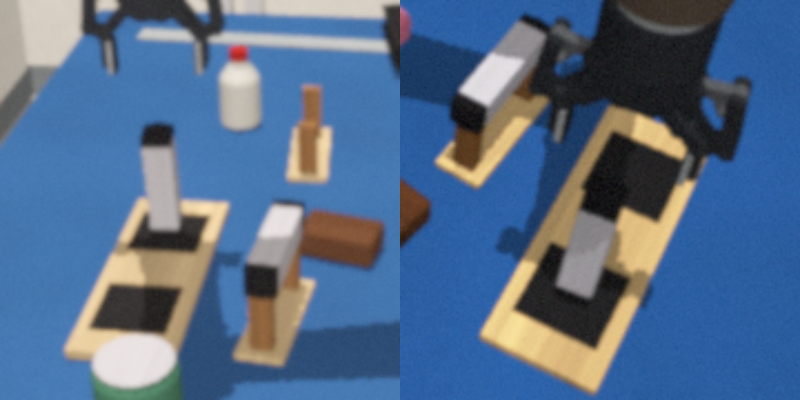

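The first weight stands, in the side crop at about (160,180) on its pad. Now the second one: I'll grip it directly at its −y end and feel the lever with a small lift.

Run:
```python
from h import *
plan(521.8,85.3,73,-6)
```

```text
t 27.75 pos [672.   -3.2 209.1] yaw_y -176.7 j6 -0.18 F [0.45 0.41 0.5 ] T [ 0.036 -0.093  0.022] w 84.9
 spin 9.3 shift [134.  160.5  72.1] xaxis [ 0.014  0.    -1.   ] zaxis after [0.105 0.995 0.002]
```

Emit:
drive_tool([
  [-5,0,0,4.6],
  [0,0,0,4.7],
  [0,25,13,0],
  [0,25,13,0],
  [0,25,13,0],
  [0,25,13,0],
  [0,25,11,0],
  [0,25,10,0],
  [0,5,0,0],
  [0,0,0,0],
])

```text
clock: 28.58
position: [520.8, 86.2, 207.1]
ee_rot: [-0.474, 0.525, 0.473, 0.526]
contact_force: [0.2, -0.3, 0.5]
gripper_width: 84.9
```

Run:
```python
from h import *
s=arm.read_state();im=arm.get_image("wrist")[:,:,::-1]
plan(521.8,85.3,73,-6)
H,S,V=cv2.split(cv2.cvtColor(np.ascontiguousarray(im),cv2.COLOR_BGR2HSV))
for c in blobs((S<60)&(V>150),300): print(c.mean(0).round(),rect("wrist",c,107,s))
```

```text
t 28.63 pos [521.9  86.  207. ] yaw_y 174.0 j6 -0.57 F [0.28 0.74 0.69] T [-0.011 -0.045  0.024] w 85.0
 spin 0.0 shift [134.    0.3  -0.8] xaxis [ 0.002  0.001 -1.   ] zaxis after [0.105 0.995 0.001]
[228. 453.] (array([612.1, 244.5]), array([19. , 26.8]), np.float32(21.9))
[318. 310.] (array([527.8, 138.1]), array([ 35.6, 106.9]), np.float32(83.5))
```

Emit:
drive_tool([
  [30,0,0,0],
  [30,0,0,0],
  [30,0,0,0],
  [25,0,0,0],
  [14,0,0,0],
  [5,0,0,0],
  [0,0,0,0],
  [0,0,0,0],
  [0,0,0,0],
])

```text
clock: 29.38
position: [523.1, 85.9, 73.3]
ee_rot: [-0.473, 0.525, 0.473, 0.527]
contact_force: [0.5, -0.7, 0.2]
gripper_width: 85.1
```

Emit:
drive_tool([
  [0,0,0,0],
  [0,0,0,0],
  [0,0,0,0],
  [0,0,0,0],
  [0,0,0,0],
  [0,0,0,0],
  [0,0,0,0],
  [0,0,0,0],
], grip=20)

```text
clock: 30.05
position: [521.3, 85.6, 72.6]
ee_rot: [-0.473, 0.526, 0.473, 0.525]
contact_force: [-2.9, 0.2, 5.9]
gripper_width: 30.7
```

Emit:
drive_tool([
  [-3,0,0,0],
  [-3,0,0,0],
  [0,0,0,0],
  [0,0,0,0],
  [0,0,0,0],
])

```text
clock: 30.47
position: [521.5, 85.5, 77.6]
ee_rot: [-0.473, 0.526, 0.473, 0.525]
contact_force: [-0.2, -0.7, -4.1]
gripper_width: 31.3
```

Run:
```python
from h import *
plan(521.8,85.3,73,-6);tilt(n=6)
```

```text
t 30.47 pos [521.5  85.5  77.6] yaw_y 173.9 j6 -0.58 F [-0.16 -0.68 -4.08] T [-0.085  0.066  0.031] w 31.3
 spin -0.1 shift [ 4.6 -0.4 -0.2] xaxis [-0.001 -0.    -1.   ] zaxis after [ 0.105  0.995 -0.   ]
F [ 0.09  0.08 -3.82] T [-0.066 -0.005 -0.014] lever mm [-1.3 17.3] below horizontal deg 78.7
```

Fz ≈ −3.8 N with a lever of only about 15 mm means the gripped −y end is the heavy one. I'll lower it and regrip at the +y end.

Emit:
drive_tool([
  [3,0,0,0],
  [2.5,0,0,0],
  [0.5,0,0,0],
  [0,0,0,0],
  [0,0,0,0],
])

```text
clock: 31.18
position: [521.8, 85.7, 72.6]
ee_rot: [-0.473, 0.525, 0.473, 0.526]
contact_force: [-3.5, 1.1, 1.9]
gripper_width: 31.7
```

Emit:
drive_tool([
  [0,0,0,0],
  [0,0,0,0],
  [0,0,0,0],
  [0,0,0,0],
  [0,0,0,0],
  [0,0,15,0],
  [0,0,30,0],
  [0,0,30,0],
  [0,0,20,0],
  [0,0,9,0],
], grip=60)

```text
clock: 32.02
position: [533.5, 192.3, 72.2]
ee_rot: [-0.474, 0.524, 0.474, 0.526]
contact_force: [-0.0, 0.8, 0.2]
gripper_width: 60.0
```

Emit:
drive_tool([
  [0,0,0,0],
  [0,0,0,0],
  [0,0,0,0],
])

```text
clock: 32.27
position: [532.2, 188.3, 71.8]
ee_rot: [-0.473, 0.526, 0.473, 0.525]
contact_force: [-0.4, -0.1, 0.2]
gripper_width: 59.8
```

Emit:
drive_tool([
  [0,0,0,0],
  [0,0,0,0],
  [0,0,0,0],
  [0,0,0,0],
  [0,0,0,0],
  [0,0,0,0],
  [0,0,0,0],
], grip=20)

```text
clock: 32.85
position: [532.6, 188.3, 72.3]
ee_rot: [-0.473, 0.526, 0.473, 0.525]
contact_force: [-0.2, -4.3, 3.9]
gripper_width: 31.0
```

Emit:
drive_tool([
  [-10,0,0,0],
  [-30,0,0,0],
  [-40,0,0,0],
  [-35,0,0,0],
  [-15,0,0,0],
  [0,0,0,0],
  [0,0,0,0],
])

```text
clock: 33.43
position: [532.0, 189.7, 201.7]
ee_rot: [-0.472, 0.525, 0.474, 0.526]
contact_force: [0.1, -0.4, -6.3]
gripper_width: 31.1
```

Run:
```python
from h import *
tilt(n=6);plan(672.4,144.5,118,-6)
```

```text
F [-0.29  0.06 -4.45] T [ 0.347 -0.016  0.027] lever mm [ -3.5 -78.1] below horizontal deg 28.6
t 33.73 pos [532.  188.8 200.2] yaw_y 174.0 j6 -0.73 F [-0.01 -0.32 -4.7 ] T [ 0.313 -0.007  0.015] w 31.3
 spin -0.0 shift [  81.9 -144.5  -29.2] xaxis [-0.003 -0.002 -1.   ] zaxis after [ 0.105  0.995 -0.002]
```

Emit:
drive_tool([
  [-40,0,-5,0],
  [-40,0,-5,0],
  [35,0,15,0],
  [35,0,15,0],
  [-35,0,-15,0],
  [-35,0,-15,0],
  [35,0,15,0],
  [35,0,15,0],
  [-35,0,-15,0],
  [-30,0,-15,0],
])

```text
clock: 34.57
position: [529.1, 178.8, 268.4]
ee_rot: [-0.472, 0.532, 0.475, 0.518]
contact_force: [0.9, 0.5, -1.0]
gripper_width: 31.4
```

Emit:
drive_tool([
  [35,0,20,0],
  [35,0,20,0],
  [-35,0,-20,0],
  [-35,0,-20,0],
  [35,0,20,0],
  [35,0,20,0],
  [-35,0,-20,0],
  [-30,0,-20,0],
  [0,0,0,0],
  [0,0,0,0],
])

```text
clock: 35.4
position: [532.6, 179.0, 273.0]
ee_rot: [-0.473, 0.525, 0.472, 0.527]
contact_force: [-0.5, 0.2, -5.1]
gripper_width: 31.5
```

Run:
```python
from h import *
arm.get_image("side");arm.get_image("side");arm.get_image("side")
tilt(n=9);plan(672.4,144.5,118,-6)
```

```text
F [-0.27  0.08 -4.12] T [ 0.172 -0.023 -0.008] lever mm [ -5.7 -41.8] below horizontal deg 61.7
t 36.0 pos [531.5 179.2 272. ] yaw_y 174.0 j6 -0.72 F [-0.44  0.45 -3.7 ] T [ 0.158 -0.021  0.035] w 31.2
 spin -0.0 shift [ 153.9 -143.7  -19.8] xaxis [-0. -0. -1.] zaxis after [ 0.105  0.995 -0.   ]
```

Emit:
drive_tool([
  [30,0,25,0],
  [30,0,25,0],
  [-30,0,-25,0],
  [-30,0,-25,0],
  [30,0,25,0],
  [30,0,25,0],
  [-30,0,-25,0],
  [-30,0,-25,0],
  [0,0,0,0],
  [0,0,0,0],
])

```text
clock: 36.83
position: [532.8, 179.0, 274.1]
ee_rot: [-0.473, 0.524, 0.472, 0.528]
contact_force: [-0.2, 0.3, -4.3]
gripper_width: 31.3
```

Emit:
drive_tool([
  [30,0,25,0],
  [30,0,25,0],
  [-30,0,-25,0],
  [-30,0,-25,0],
  [0,0,0,0],
  [0,0,0,0],
  [0,0,0,0],
  [0,0,0,0],
])

```text
clock: 37.5
position: [530.6, 179.3, 270.8]
ee_rot: [-0.472, 0.526, 0.473, 0.525]
contact_force: [-0.3, -0.5, -4.5]
gripper_width: 31.6
```

Run:
```python
from h import *
tilt(n=9);plan(672.4,144.5,118,-6)
```

```text
F [ 0.03 -0.22 -4.02] T [0.064 0.007 0.007] lever mm [  1.7 -16. ] below horizontal deg 79.6
t 37.95 pos [531.6 179.3 272. ] yaw_y 174.0 j6 -0.72 F [ 0.18 -0.24 -3.9 ] T [ 0.09  -0.017  0.028] w 31.4
 spin -0.0 shift [ 153.9 -143.7  -19.8] xaxis [-0. -0. -1.] zaxis after [ 0.105  0.995 -0.   ]
```

Emit:
drive_tool([
  [0,-12,0,0],
  [0,-24,0,0],
  [0,-24,0,0],
  [0,-24,0,0],
  [0,-24,1,0],
  [0,-24,1,0],
  [10,-12,0,0],
  [25,0,0,0],
  [25,0,0,0],
  [25,0,0,0],
])

```text
clock: 38.78
position: [674.6, 165.8, 185.0]
ee_rot: [-0.472, 0.526, 0.473, 0.525]
contact_force: [-0.7, -0.1, -5.2]
gripper_width: 31.2
```

Emit:
drive_tool([
  [25,0,0,0],
  [20,0,0,0],
  [12,0,0,0],
  [6,0,0,0],
  [3,0,0,0],
  [0,0,0,0],
  [0,0,0,0],
])

```text
clock: 39.37
position: [675.9, 166.3, 122.6]
ee_rot: [-0.473, 0.525, 0.473, 0.526]
contact_force: [0.8, -0.2, -3.1]
gripper_width: 31.3
```

Run:
```python
from h import *
tilt(n=9);plan(674.7,166.4,116,-6)
im2=arm.get_image("side")[:,:,::-1];im3=arm.get_image("scene")[:,:,::-1]
cv2.imwrite("pics/p2.png",np.hstack([cv2.resize(im2[180:360,170:350],(400,400)),cv2.resize(im3[160:340,340:520],(400,400))]))
```

```text
F [-0.1  0.1 -4.2] T [ 0.039  0.009 -0.013] lever mm [ 2.1 -9.4] below horizontal deg 83.8
t 39.82 pos [675.1 166.  121.3] yaw_y 174.0 j6 -0.58 F [-0.51  0.56 -3.57] T [ 0.067  0.033 -0.022] w 31.1
 spin -0.0 shift [5.3 0.4 0.3] xaxis [ 0.  0. -1.] zaxis after [0.105 0.995 0.   ]
```

View pics/p2.png

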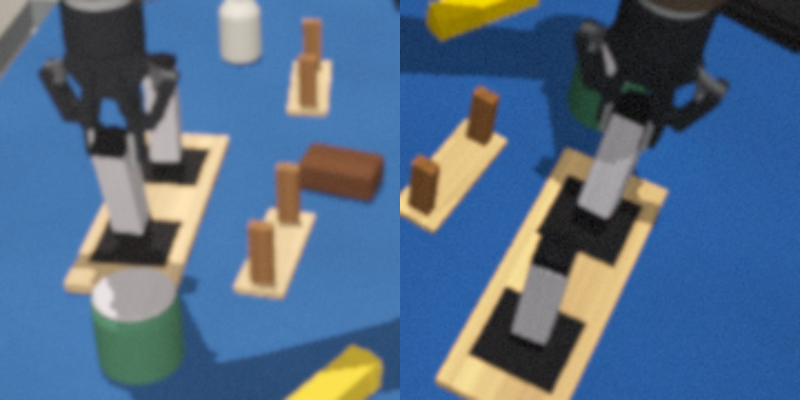

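The second weight hangs 6–10° off vertical over the far pad, with its tip near the pad centre in the side crop at (125,240). Weight 1 still stands. I'll use the same press and arc.

Emit:
drive_tool([
  [0,0.4,-4,0],
  [2,0,0,0],
  [2,0,0,0],
  [1,0,0,0],
  [1,0,0,0],
  [1,0,0,0],
  [0,0,0,0],
  [0,0,0,0],
])

```text
clock: 40.58
position: [674.2, 162.0, 114.3]
ee_rot: [-0.473, 0.526, 0.473, 0.526]
contact_force: [-0.9, 0.0, -1.5]
gripper_width: 31.5
```

Run:
```python
from h import *
plan(674.7,146,116,-6)
```

```text
t 40.58 pos [674.2 162.  114.3] yaw_y 174.0 j6 -0.57 F [-0.91  0.03 -1.51] T [-0.022  0.294  0.022] w 31.5
 spin -0.0 shift [ -1.7  -2.2 -15.9] xaxis [-0. -0. -1.] zaxis after [ 0.105  0.995 -0.   ]
```

Emit:
drive_tool([
  [2,0,0,0],
  [1.5,0,0,0],
  [0,0,0,0],
  [0,0,-4,0],
  [-0.3,0,-4,0],
  [-0.3,0,-4,0],
  [0,0,-3,0],
  [0,0,0,0],
  [0,0,0,0],
])

```text
clock: 41.33
position: [675.3, 148.6, 114.2]
ee_rot: [-0.474, 0.523, 0.472, 0.528]
contact_force: [0.3, 4.1, 6.2]
gripper_width: 31.2
```

Emit:
drive_tool([
  [-3,0,0,0],
  [-3,0,0,0],
  [0,0,0,0],
  [0,0,0,0],
  [0,0,0,0],
  [0,0,0,0],
])

```text
clock: 41.83
position: [672.2, 146.7, 116.3]
ee_rot: [-0.473, 0.526, 0.473, 0.525]
contact_force: [1.1, 0.3, -3.9]
gripper_width: 31.2
```

Run:
```python
from h import *
tilt(n=12);plan(672.4,144.5,116,-6)
```

```text
Traceback (most recent call last):
  File "h.py", line 35, in tilt
    arm.get_image("side");s=arm.read_state();F.append(s["contact_force"]);T.append(s["wrist_torque"])
    ~~~~~~~~~~~~~^^^^^^^^
ValueError: 200 camera calls are used up
```

The camera budget is used up: my averaging loop used a camera call to advance the clock. From here I'll use force and torque readings only.

Emit:
drive_tool([
  [0,0,0,0],
])

```text
clock: 42.17
position: [672.6, 147.1, 117.2]
ee_rot: [-0.473, 0.526, 0.473, 0.526]
contact_force: [0.4, -0.3, -4.2]
gripper_width: 31.3
```

```bash
cat > q.py <<'E'
from h import *
plan(672.4,144.5,116,-6)
E
python3 q.py
```

```text
t 42.17 pos [672.6 147.1 117.2] yaw_y 174.0 j6 -0.56 F [ 0.41 -0.32 -4.16] T [ 0.043 -0.038 -0.017] w 31.3
 spin -0.0 shift [ 1.2 -0.1 -2.6] xaxis [-0.  0. -1.] zaxis after [ 0.105  0.995 -0.   ]
```

Emit:
drive_tool([
  [0,0,0,0],
])

```text
clock: 42.25
position: [672.6, 147.1, 117.2]
ee_rot: [-0.473, 0.526, 0.473, 0.526]
contact_force: [-0.5, -0.2, -4.3]
gripper_width: 31.1
```

```bash
python3 q.py
```

```text
t 42.25 pos [672.6 147.1 117.2] yaw_y 174.0 j6 -0.55 F [-0.46 -0.21 -4.28] T [ 0.107 -0.041  0.002] w 31.1
 spin -0.0 shift [ 1.2 -0.  -2.7] xaxis [ 0.  0. -1.] zaxis after [0.105 0.995 0.   ]
```

Emit:
drive_tool([
  [0,0,0,0],
])

```text
clock: 42.33
position: [672.7, 147.2, 117.2]
ee_rot: [-0.473, 0.526, 0.473, 0.526]
contact_force: [0.5, -0.6, -4.0]
gripper_width: 31.4
```

```bash
python3 q.py
```

```text
t 42.33 pos [672.7 147.2 117.2] yaw_y 174.0 j6 -0.56 F [ 0.49 -0.64 -3.97] T [ 0.11  -0.029  0.009] w 31.4
 spin -0.0 shift [ 1.2 -0.  -2.7] xaxis [ 0.  0. -1.] zaxis after [0.105 0.995 0.   ]
```

Emit:
drive_tool([
  [0,0,0,0],
])

```text
clock: 42.42
position: [672.6, 147.2, 117.2]
ee_rot: [-0.473, 0.526, 0.473, 0.526]
contact_force: [0.9, 0.7, -3.8]
gripper_width: 31.5
```

```bash
python3 q.py
```

```text
t 42.42 pos [672.6 147.2 117.2] yaw_y 174.0 j6 -0.55 F [ 0.93  0.74 -3.77] T [ 0.054 -0.016  0.001] w 31.5
 spin -0.0 shift [ 1.2 -0.  -2.7] xaxis [ 0.  0. -1.] zaxis after [0.105 0.995 0.   ]
```

Emit:
drive_tool([
  [0,0,0,0],
])

```text
clock: 42.5
position: [672.6, 147.2, 117.2]
ee_rot: [-0.473, 0.526, 0.473, 0.526]
contact_force: [-0.1, -0.5, -3.3]
gripper_width: 31.0
```

```bash
python3 q.py
```

```text
t 42.5 pos [672.6 147.2 117.2] yaw_y 174.0 j6 -0.55 F [-0.14 -0.54 -3.29] T [ 0.054  0.007 -0.021] w 31.0
 spin -0.0 shift [ 1.2 -0.  -2.7] xaxis [ 0.  0. -1.] zaxis after [0.105 0.995 0.   ]
```

Emit:
drive_tool([
  [0,0,0,0],
])

```text
clock: 42.58
position: [672.6, 147.1, 117.2]
ee_rot: [-0.473, 0.526, 0.473, 0.526]
contact_force: [-0.0, 0.3, -3.8]
gripper_width: 30.9
```

```bash
python3 q.py
```

```text
t 42.58 pos [672.6 147.1 117.2] yaw_y 174.0 j6 -0.56 F [-0.05  0.33 -3.76] T [0.036 0.011 0.005] w 30.9
 spin -0.0 shift [ 1.2 -0.  -2.6] xaxis [ 0.  0. -1.] zaxis after [0.105 0.995 0.   ]
```

The lever is about 17 mm (around 11°), so it slid again. I'll redo it with a firmer press, as worked for weight 1.

Emit:
drive_tool([
  [-2,0,7,0],
  [0,0,8,0],
  [0,0,6,0],
  [0,0,0,0],
  [3,0,0,0],
  [3,0,0,0],
  [2,0,0,0],
  [1,0,0,0],
  [1,0,0,0],
  [1,0,0,0],
])

```text
clock: 43.42
position: [675.3, 168.5, 113.9]
ee_rot: [-0.474, 0.525, 0.473, 0.526]
contact_force: [-7.9, 2.3, 18.9]
gripper_width: 30.8
```

Emit:
drive_tool([
  [0,0,0,0],
  [0,0,-5,0],
  [0,0,-5,0],
  [-0.5,0,-5,0],
  [-0.5,0,-5,0],
  [-0.5,0,-4,0],
  [0,0,0,0],
  [0,0,0,0],
])

```text
clock: 44.08
position: [674.0, 146.2, 114.0]
ee_rot: [-0.474, 0.523, 0.473, 0.528]
contact_force: [-3.4, 4.9, 8.2]
gripper_width: 31.2
```

Emit:
drive_tool([
  [-3,0,0,0],
  [-3,0,0,0],
  [-2,0,0,0],
  [0,0,0,0],
  [0,0,0,0],
  [0,0,0,0],
  [0,0,0,0],
  [0,0,0,0],
])

```text
clock: 44.75
position: [672.2, 144.0, 117.2]
ee_rot: [-0.473, 0.526, 0.473, 0.525]
contact_force: [0.4, 0.1, -4.3]
gripper_width: 31.6
```

```bash
python3 q.py
```

```text
t 44.75 pos [672.2 144.  117.2] yaw_y 174.0 j6 -0.55 F [ 0.39  0.09 -4.28] T [-0.014 -0.017  0.04 ] w 31.6
 spin -0.0 shift [ 1.2 -0.2  0.6] xaxis [-0.001 -0.    -1.   ] zaxis after [ 0.105  0.995 -0.   ]
```

Emit:
drive_tool([
  [0,0,0,0],
])

```text
clock: 44.83
position: [672.3, 144.1, 117.4]
ee_rot: [-0.473, 0.526, 0.473, 0.526]
contact_force: [-0.5, -0.5, -3.9]
gripper_width: 31.4
```

```bash
python3 q.py
```

```text
t 44.83 pos [672.3 144.1 117.4] yaw_y 174.0 j6 -0.55 F [-0.52 -0.48 -3.88] T [-0.026  0.013  0.07 ] w 31.4
 spin -0.0 shift [ 1.4 -0.1  0.4] xaxis [-0. -0. -1.] zaxis after [ 0.105  0.995 -0.   ]
```

Emit:
drive_tool([
  [0,0,0,0],
])

```text
clock: 44.92
position: [672.3, 144.1, 117.6]
ee_rot: [-0.473, 0.526, 0.473, 0.526]
contact_force: [0.4, 0.1, -3.9]
gripper_width: 31.4
```

```bash
python3 q.py
```

```text
t 44.92 pos [672.3 144.1 117.6] yaw_y 174.0 j6 -0.55 F [ 0.43  0.11 -3.94] T [-0.022 -0.002 -0.001] w 31.4
 spin -0.0 shift [ 1.6 -0.1  0.4] xaxis [-0. -0. -1.] zaxis after [ 0.105  0.995 -0.   ]
```

Emit:
drive_tool([
  [0,0,0,0],
])

```text
clock: 45.0
position: [672.3, 144.2, 117.6]
ee_rot: [-0.473, 0.526, 0.473, 0.526]
contact_force: [-0.4, -0.2, -4.3]
gripper_width: 31.1
```

```bash
python3 q.py
```

```text
t 45.0 pos [672.3 144.2 117.6] yaw_y 174.0 j6 -0.55 F [-0.4  -0.2  -4.31] T [ 0.028 -0.044  0.043] w 31.1
 spin -0.0 shift [ 1.6 -0.   0.4] xaxis [-0. -0. -1.] zaxis after [ 0.105  0.995 -0.   ]
```

It's upright (lever about 2 mm) and centred over the far pad. I'll lower in small steps until contact.

Emit:
drive_tool([
  [1,0,0,0],
  [0,0,0,0],
  [0,0,0,0],
])

```text
clock: 45.25
position: [672.2, 144.1, 116.6]
ee_rot: [-0.473, 0.526, 0.473, 0.526]
contact_force: [-0.6, -0.3, -4.6]
gripper_width: 30.9
```

Emit:
drive_tool([
  [0.7,0,0,0],
  [0,0,0,0],
  [0,0,0,0],
])

```text
clock: 45.5
position: [672.3, 144.1, 115.9]
ee_rot: [-0.473, 0.526, 0.473, 0.526]
contact_force: [0.2, 0.7, -3.9]
gripper_width: 30.7
```

Emit:
drive_tool([
  [0.7,0,0,0],
  [0,0,0,0],
  [0,0,0,0],
])

```text
clock: 45.75
position: [672.3, 144.2, 115.2]
ee_rot: [-0.473, 0.526, 0.473, 0.526]
contact_force: [-0.1, 0.3, -4.4]
gripper_width: 31.0
```

Emit:
drive_tool([
  [0.7,0,0,0],
  [0,0,0,0],
  [0,0,0,0],
])

```text
clock: 46.0
position: [672.3, 144.1, 114.5]
ee_rot: [-0.473, 0.526, 0.473, 0.526]
contact_force: [-0.4, -0.6, -4.5]
gripper_width: 31.4
```

Emit:
drive_tool([
  [0.7,0,0,0],
  [0,0,0,0],
  [0,0,0,0],
])

```text
clock: 46.25
position: [672.4, 144.2, 114.2]
ee_rot: [-0.473, 0.526, 0.473, 0.526]
contact_force: [-0.6, -0.1, -3.4]
gripper_width: 31.1
```

Emit:
drive_tool([
  [0.7,0,0,0],
  [0,0,0,0],
  [0,0,0,0],
])

```text
clock: 46.5
position: [672.4, 144.2, 114.1]
ee_rot: [-0.473, 0.525, 0.473, 0.526]
contact_force: [-0.6, -0.3, 1.9]
gripper_width: 31.4
```

```bash
python3 q.py
```

```text
t 46.5 pos [672.4 144.2 114.1] yaw_y 174.0 j6 -0.55 F [-0.61 -0.32  1.89] T [ 0.034  0.69  -0.002] w 31.4
 spin -0.0 shift [-1.9  0.1  0.3] xaxis [ 0.001 -0.    -1.   ] zaxis after [0.105 0.995 0.   ]
```

Emit:
drive_tool([
  [0,0,0,0],
  [0,0,0,0],
  [0,0,0,0],
  [0,0,0,0],
  [0,0,0,0],
  [0,0,0,0],
  [0,0,0,0],
  [0,0,0,0],
], grip=85)

```text
clock: 47.17
position: [672.4, 144.2, 113.2]
ee_rot: [-0.473, 0.526, 0.473, 0.526]
contact_force: [0.2, -0.8, -0.3]
gripper_width: 84.7
```

Emit:
drive_tool([
  [-5,0,0,0],
  [-15,0,0,0],
  [-25,0,0,0],
  [-30,0,0,0],
  [-30,0,0,0],
  [-20,0,0,0],
  [0,0,0,0],
  [0,0,0,0],
  [0,0,0,0],
  [0,0,0,0],
])

```text
clock: 48.0
position: [671.6, 143.9, 236.5]
ee_rot: [-0.472, 0.527, 0.473, 0.525]
contact_force: [0.4, -0.9, -0.4]
gripper_width: 85.0
```

Emit:
drive_tool([
  [0,0,0,0],
  [0,0,0,0],
  [0,0,0,0],
  [0,0,0,0],
  [0,0,0,0],
  [0,0,0,0],
  [0,0,0,0],
  [0,0,0,0],
  [0,0,0,0],
  [0,0,0,0],
])

```text
clock: 48.83
position: [672.3, 144.2, 238.2]
ee_rot: [-0.473, 0.526, 0.473, 0.526]
contact_force: [0.1, -0.1, -0.0]
gripper_width: 85.1
```

Emit:
drive_tool([
  [0,0,0,0],
  [0,0,0,0],
  [0,0,0,0],
  [0,0,0,0],
  [0,0,0,0],
  [0,0,0,0],
  [0,0,0,0],
  [0,0,0,0],
  [0,0,0,0],
  [0,0,0,0],
])

```text
clock: 49.67
position: [672.3, 144.2, 238.2]
ee_rot: [-0.473, 0.526, 0.473, 0.526]
contact_force: [-0.8, -1.0, -0.3]
gripper_width: 84.9
```

Run:
```python
from h import *
plan(672,144,200,-6)
print(arm.job_done())
```

```text
t 49.67 pos [672.3 144.2 238.2] yaw_y 174.0 j6 -0.55 F [-0.75 -1.   -0.29] T [ 0.     0.015 -0.006] w 84.9
 spin -0.0 shift [38.2  0.3 -0.2] xaxis [ 0.  0. -1.] zaxis after [0.105 0.995 0.   ]
the job is handed in; nothing more can be done
None
```

I stood both weights upright, heavy end down, one on each pad, and handed the job in at 49.7 s. Only the first was confirmed standing in a picture.

- **Method:** The wrist force and torque showed which end of each weight was heavy. I gripped each by its light end and let it swing down with short jerks. I then pressed its tip on the pad to bring it vertical, and released it only after contact.
- **Weight from the near rest:** Its torque lever was about 1 mm before release. Later pictures showed it still standing on its pad.
- **Weight from the far rest:** Its lever was about 2 mm before release, with the gripper within 1 mm of the measured pad centre. The wrist force was near zero after letting go.
- **What I could not check:** My torque-averaging loop used up the 200 camera calls. I have no picture of the second weight after its release, nor a last look at the pressing block, oil bottle and clip tin. The last picture showed them looking undisturbed, but I did not measure them again.
- **What went wrong on the way:** The first press on each pad was too light, and the tip slid instead of turning. A firmer press fixed both.

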